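Free the scapula from its hold-down finger and hang it up

TASK

Hang the cream scapula by its wire eye on the hook of the steel stand: first lift the sprung finger that holds it on the sloping board by the finger's knob until it flips over and stays up, with the scapula still in place. Then lift the scapula off by its raised spine, stand it on the pine rest with its long straight edge down on the ledge and its flat side against the back, let go of it, and take it again by its top edge. Hang it with its weight already under the hook and let go gently so that it does not swing; leave the finger up and the other things where they are.

Things in the scene. Friction and masses are not known exactly. Their poses are not given: they have to be found in the camera images.
- finger (a joint): Hinge of the sprung hold-down finger, rad: 0 as it presses on the scapula, growing as the finger is lifted, 2.75 fully back. Its spring works over centre: below 1.05 it drives the finger down (about 4 to 5 N at the knob at 0, less as it rises); beyond 1.05 it drives it back to its stop, where it stays up.
- finger_knob (a point): Centre of the finger's lift knob: dark steel cross-bar, 15 mm diameter, 22 mm long, along the board's y across the finger's end; it can turn between pads closed on its end faces. Its centre is 29 mm above the scapula's plate and 97 mm from the hinge. Under it a 14 x 4 mm steel strip and a 13 mm rubber foot. The scapula's spine is 68 mm from its end on the +y side.
- finger_hinge (a point): Centre of the finger's hinge; the hinge axis is the board's y. The finger runs from here down the slope towards the robot; turning +angle about the board's +y lifts its end.
- board: Fixed pine display board sloping 35 degrees, rising along its own +x (away from the robot at yaw 0); x, y horizontal, z up. Origin on the shelf under the scapula; the board's face is 68 mm above the origin there. 182 mm up the slope by 176 mm wide, with a 10 mm high ledge along its low edge, on which the scapula's long edge rests.
- scapula: Cream plastic shoulder blade, loose, 0.15 kg: flat triangular plate 9 mm thick, about 105 x 158 mm. Origin on its flat underside; x from the long straight edge (x = -49 mm) to the socket end (+57 mm), y to the broad end (+62 mm; pointed end -95 mm), z to the side with the spine. On the board its x points 35 degrees up the slope, its y along the board's y.
- scapula_spine (a point): On the scapula's spine, a straight ridge 10 mm thick along the scapula's x at y = 22 mm, full height from x = 0 to 50 mm, from the plate's face (z = 9) to z = 36 mm. This point: x = 4 mm, half-way up (z = 23 mm). The balance point is 17 mm aside in -y. A flat tip (acromion) covers x = 34 to 66, y = 12 to 33, z = 30 to 39 mm.
- scapula_edge (a point): Grip place for hanging, near the edge that is uppermost on the rest: scapula x = 36, y = 48 mm, middle of the 9 mm plate (z = 4.5 mm). The rim lies 13 mm beyond in +x; the plate goes on 10 mm to either side in y.
- scapula_eye (a point): Centre of the steel wire hanging eye fixed to the scapula's slanting edge (scapula x = 55, y = -15, z = 6.5 mm): ring in the plane of the plate, 26.4 mm inside, 3.6 mm wire.
- scapula_balance (a point): The scapula's centre of weight (scapula x = 3.8, y = 4.6, z = 8.4 mm). The eye lies 55 mm away, 21 degrees off the scapula's x axis towards -y.
- scapula_foot (a point): On the underside's rim at the middle of the long straight edge: scapula x = -49, y = 0, z = 0. That edge is straight from y = -70 to +42 mm.
- rest_corner (a point): Fixed pine rest, 160 mm wide: middle of the inner corner of ledge and back, 34 mm above the shelf; the rest's x is horizontal, away from the robot at yaw 0, z up. The back leans 23 degrees from vertical (top towards +x), 48 mm high; the ledge is square to it, 20 mm deep with a 10 mm lip. A scapula stood here has its x axis about 67 degrees above horizontal, its y along the rest's y.
- hook_seat (a point): On the centre line of the hook's level arm, where the eye should hang, 215 mm above the shelf; axes of the stand, z up. The arm, a 6 mm rod, points to the stand's -x (to the robot at yaw 0), level from 33 mm behind this point (+x) to 17 mm before it (-x); then its end turns up 10 mm. The 12 mm upright is 45 mm behind. Nothing is higher than the hook's tip.
- hook_tip (a point): Centre of the hook's upturned end, 32 mm before (-x of the stand) and 10 mm above hook_seat; with its top at 228 mm it is the highest thing on the work area.
- bottle: Bystander: squat amber glass bottle, 60 mm wide, 80 mm high; origin under it.
- patella: Bystander: bone-white resin kneecap, 44 x 43 x 20 mm; origin under it.
- stopper_a: Bystander: grey rubber joint stopper, 36 mm wide, 28 mm high; origin under it.
- stopper_b: Bystander: the second grey rubber joint stopper, same size.
- stand: Fixed steel hanging stand: 110 mm round base, 12 mm upright, hook arm at 215 mm. Origin under the upright; hook arm points to its -x.
- rest: The fixed pine rest described under rest_corner: base 120 x 170 mm, origin on the shelf under the corner; highest point about 80 mm.
There are look-alikes about, which are no part of the job. What is shaped like the stand but purple is not meant. Leave any blue look-alike of the scapula alone.

How it is judged:
On the way, in this order (a step that is already met when the one before it is completed fails the run):
1. the finger is up past its flip-over point while the scapula still lies in place (value of joint finger above 2 rad and distance of scapula_spine from where it was at the start of the episode below 0.02 m), for 0.2 s.
2. the scapula stands on the rest, long edge on the ledge, leaning on the back, let go (distance between scapula_foot and rest_corner below 0.045 m and x of scapula_foot in the frame of rest_corner between -0.035 and 0.012 m and angle between scapula's own x axis and vertical between 0.2 and 0.75 rad and contact force between the fingers and scapula below 0.05 N and contact force between scapula and rest above 0.4 N and linear speed of scapula below 0.03 m/s), for 0.3 s.
At the end, for the whole second after the job is handed in: The scapula hangs still by its eye on the level part of the hook arm (eye centre 4 to 17 mm below the arm line, within 9 mm sideways, 22 mm before to 36 mm behind hook_seat), balance point within 15 mm of plumb under the eye, weight on the stand; the finger is up (beyond 2.0 rad) (x of scapula_eye in the frame of hook_seat between -0.022 and 0.036 m and y of scapula_eye in the frame of hook_seat between -0.009 and 0.009 m and z of scapula_eye in the frame of hook_seat between -0.017 and -0.004 m and horizontal distance between scapula_eye and scapula_balance below 0.015 m and contact force between scapula and stand above 0.5 N and linear speed of scapula below 0.05 m/s and angular speed of scapula below 0.6 rad/s and value of joint finger above 2 rad); the robot touches nothing.
It fails at once if let go with a swing: hanging on the hook, out of the gripper, and turning faster than 2.5 rad/s (distance between scapula_eye and hook_seat below 0.04 m and contact force between the fingers and scapula below 0.05 N and angular speed of scapula above 2.5 rad/s).
It fails at once if a bystander (bottle, patella, stopper) pushed more than 20 mm (distance of any of bottle, patella, stopper_a, stopper_b from where it was at the start of the episode above 0.02 m).
It also fails if it takes over 72 s, if anything falls off the work surface, if the arm or the gripper's body presses on something with over 40 N, if the wrist force passes 120 N, or if a joint passes its speed limit or range.

ROBOT

A 6-joint arm with a two-finger parallel gripper is mounted at the origin on the work surface. World frame = base frame: x ahead of the robot, y to its left, z up, the work surface at z = 0. Lengths are in m, angles in rad, forces in N, time in s.
With the tool pointing down it reaches from about 0.425 to 0.95 m from the base axis. Payload 3.5 kg.
Tool frame: the origin (TCP) lies on the centre line of the jaws, within the pads' length; the fingertips stand 14 mm ahead of it and the grasp point (between the pads) lies 5 mm behind it (ctrl.tip_reach is the distance from the TCP to the fingertips, in m); z points along the fingers, y is the line along which they close (so a half turn about z gives the same grasp; the last joint's range is limited). The gripper opens to 85 mm and grips with 20 to 120 N. Pads are 22 mm wide; open, the fingers measure 114 mm over their backs; the gripper's body (76 mm by 85 mm) begins 54 mm behind the grasp point. The pads swing forward as they close: fully open they stand 13 mm farther back than shut.
Start: joints at [1.036, 0.286, 1.577, -0, 1.279, -0.15], TCP at [0.253, 0.626, 0.245] pointing down, gripper open.
Joint ranges: [-2.77, 2.77], [-0.9, 2.22], [0.21, 2.48], [-1.53, 4.67], [0.24, 2.81], [-2.84, 2.84]. Speed limits (rad/s): [2.79, 2.79, 3.14, 3.14, 3.14, 3.14].

INTERFACE

Orientations are given as a unit quaternion [x, y, z, w].
In Python, from plant import get_state, imaging, workorder, ctrl gives the robot as it stands. The module is installed in compiled form; this text tells all that it offers.
- The arm moves only by the shell command python3 -m jog 'ROWS' [FORCE]. ROWS is JSON, a list of rows, each a list of 7 numbers: the closure, from 0 (fully open) to 1 (shut), then the shift along the tool's x, y, z in mm, then the turn, a rotation vector about the tool's x, y, z in rad. In form: [[gripper, tx, ty, tz, ax, ay, az], ...]. A call has 1 to 12 rows; each row is the pose to reach, as a shift and turn from the pose commanded when the call began, along the tool's axes at that moment; what a row does not reach only later rows make up. A row lasts 1/10 s, in which the tool goes at most 50 mm and 8.59 degrees, less where a joint would pass 70% of its speed; a pose out of reach is approached as far as the arm can. A call with a gripper value outside its range is refused whole. The fingers move at their own pace and stop on an object; FORCE is the grip in N (left out, the last holds). Time passes only in rows, so rows that repeat a pose let the fingers close. It gives the time, the measured TCP pose, the force, the opening and the grip force at its end, in the units of the state.
- get_state(): the state, without advancing time (a new reading comes with each control period).
- imaging.read_camera(name): name is "scene" or "top" or "wrist"; returns a dict with "image" (480x640x3 uint8, blue, green, red), "fx", "fy", "cx", "cy" (pixels), "k1" (the pictures are not rectified: a ray, as slopes to the right and down, at radius r is drawn at 1 + k1 r^2 times it, then the intrinsics apply), "R" (3x3) and "t" (3): a world point X has camera coordinates R X + t; the wrist camera has in their place "tool_from_camera" (4x4, takes a point from camera to tool coordinates, whose origin is the TCP and whose axes are the flange's). Camera axes: x right, y down, z forward; pixel columns grow to the right and rows downward; lengths in m; the calibration is good to about 2 mm. A picture is of the moment at which its call begins: read the wrist's pose just before it. There is no depth.
- workorder.sign_off(): hands the job in; it is judged then, once.
The state is a dict: "time": time; "qpos": joint angles; "dq": joint speeds; "joint_efforts": joint torques, N m; "eef_pos": TCP position; "tcp_rot": TCP orientation; "contact_force": force on the tool from outside, world axes, zero at the start; "wrist_torque": the same for the moment, N m; "opening": opening from 0.0 (shut) to 1.0 (fully open); "finger_force": force on a finger pad.
Only numpy, scipy, OpenCV 4.12 (cv2) and the standard library are available. Lean on these libraries where they do the work, as an engineer would, in place of code of your own. Each camera call takes 0.05 s, during which the arm holds its last target. There are 200 camera calls.

## Working session

There is one attempt and no reset: what is moved stays moved. The work goes in short steps, Python scripts to look and compute and a shell command to move; the robot and the scene stay as the last step left them, time stands still between calls to the robot, and variables do not carry over. Pictures are saved under pics/ and viewed, at most 10 in all, crops included, and the job is handed in when it is done.

```bash
mkdir -p pics; cat > h.py <<'E'
import numpy as np, cv2
from scipy.spatial.transform import Rotation as Ro
from plant import get_state, imaging, workorder, ctrl
def cam(n):
    s=get_state(); c=imaging.read_camera(n)
    if n=="wrist":
        T=np.array(c["tool_from_camera"]); Rw=Ro.from_quat(s["tcp_rot"]).as_matrix()
        Rc=Rw@T[:3,:3]; o=Rw@T[:3,3]+np.array(s["eef_pos"])
        c["R"]=Rc.T; c["t"]=-Rc.T@o
    c["R"]=np.array(c["R"]);c["t"]=np.array(c["t"]); return c
def ray(c,u,v):
    x=np.array([(u-c["cx"])/c["fx"],(v-c["cy"])/c["fy"]]); y=x.copy()
    for _ in range(20): y=x/(1+c["k1"]*(y@y))
    d=c["R"].T@np.array([*y,1]); return -c["R"].T@c["t"], d/np.linalg.norm(d)
def onz(c,u,v,z):
    o,d=ray(c,u,v); return o+d*(z-o[2])/d[2]
def two(c1,p1,c2,p2):
    o1,d1=ray(c1,*p1);o2,d2=ray(c2,*p2)
    k=np.linalg.lstsq(np.c_[d1,-d2],o2-o1,rcond=None)[0]
    a=o1+k[0]*d1;b=o2+k[1]*d2
    return (a+b)/2,np.linalg.norm(a-b)
def proj(c,X):
    p=c["R"]@np.array(X)+c["t"];q=p[:2]/p[2];q=q*(1+c["k1"]*(q@q))
    return np.array([q[0]*c["fx"]+c["cx"],q[1]*c["fy"]+c["cy"]])
def togo(X,Rt=None):
    "mm shift in tool axes and rotvec to reach X / Rt from now"
    s=get_state();R=Ro.from_quat(s["tcp_rot"])
    print("shift mm",np.round(R.inv().apply(np.array(X)-s["eef_pos"])*1000,1),"turn",None if Rt is None else np.round((R.inv()*Ro.from_matrix(Rt)).as_rotvec(),3))
E
python3 - <<'E'
from h import *
for n in("scene","top"):
    c=cam(n);cv2.imwrite(f"pics/{n}0.png",c["image"]);print(n,c["fx"],c["k1"],-c["R"].T@c["t"],c["R"])
print(get_state(),ctrl.tip_reach)
E
```

```text
scene 487.09794961340134 0.040647392210250245 [0.88595062 0.58202919 0.95615194] [[-0.86069216  0.50911952 -0.00251287]
 [ 0.37944142  0.63815834 -0.66990905]
 [-0.33946017 -0.57753896 -0.74243892]]
top 542.7849814915106 -0.03212472871424139 [ 0.35604187 -0.0440884   1.20722633] [[-0.00976848 -0.99969692 -0.02259754]
 [-0.9837638   0.01365779 -0.17894764]
 [ 0.17920204  0.0204826  -0.98359905]]
{'time': 0.1, 'qpos': array([ 1.03597866e+00,  2.87113149e-01,  1.57802121e+00,  8.18699390e-06,
        1.27860722e+00, -1.49972029e-01]), 'dq': array([-5.09332863e-05, -1.00428124e-03, -5.16083986e-03, -1.31421912e-03,
       -2.62221981e-04, -1.45758474e-03]), 'joint_efforts': array([ 9.48250381e-04, -4.07299054e+01, -2.93700063e+01, -1.29518821e-04,
        3.41909312e-03, -1.25403201e-05]), 'eef_pos': array([0.25306995, 0.62515872, 0.2440665 ]), 'tcp_rot': array([ 1.91238608e-01,  9.81542990e-01, -1.01078080e-03, -3.64436535e-04]), 'contact_force': array([ 0.51760074,  0.31425621, -0.51064588]), 'wrist_torque': array([0.00817795, 0.00820444, 0.03493148]), 'finger_force': 0.0, 'opening': 0.9977109291242064} 0.014
```

View pics/scene0.png

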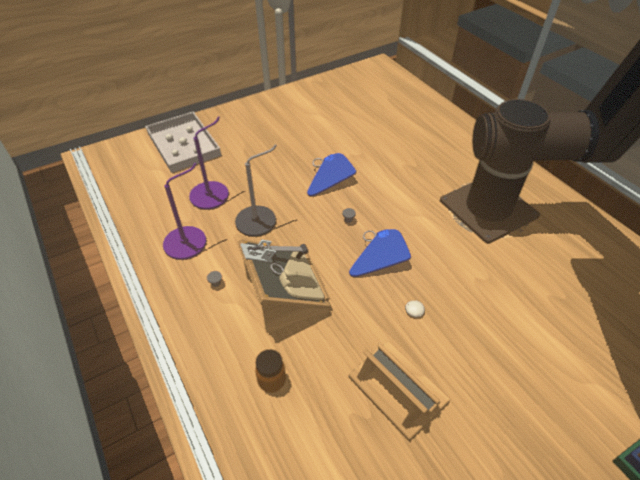

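View pics/top0.png

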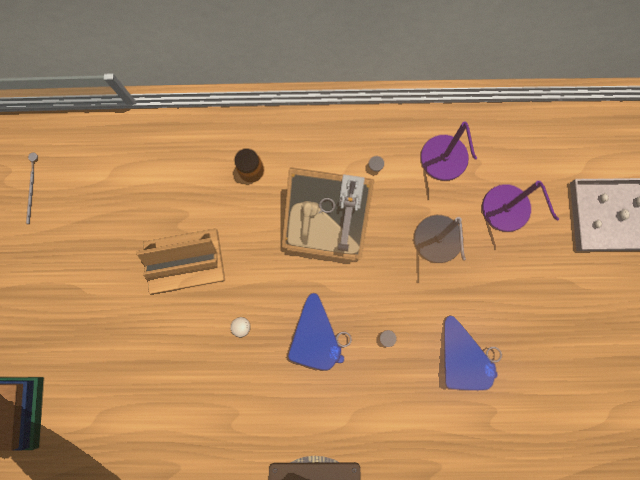

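Scene view: the finger and cream scapula are on the board at about (285,272), the grey stand base at (256,220), and the rest at (400,390). Top view: board (325,215), grey stand (438,239) and rest (180,262). 

Look-alikes in the top view:
- Blue scapulae at (315,335) and (467,357): rejected for colour. The cream one at (320,225) is chosen.
- Purple stands at (444,157) and (506,207): rejected for colour. The grey one at (438,239) is chosen.

Next is one close crop to check the choice.

```bash
python3 - <<'E'
import cv2,numpy as np
s=cv2.imread("pics/scene0.png");t=cv2.imread("pics/top0.png")
f=lambda im,x,y,w,h,k:cv2.resize(im[y:y+h,x:x+w],None,fx=k,fy=k,interpolation=cv2.INTER_CUBIC)
A=np.hstack([f(t,275,160,100,100,3),f(t,400,190,100,100,3)])
A=np.hstack([A,f(t,130,220,66,100,3)])
B=np.hstack([f(s,235,230,100,100,3),f(s,225,140,100,100,3),f(s,345,340,66,100,3)])
im=np.vstack([A,B]);print(im.shape)
cv2.imwrite("pics/crop1.png",im)
E
```

```text
(600, 798, 3)
```

View pics/crop1.png

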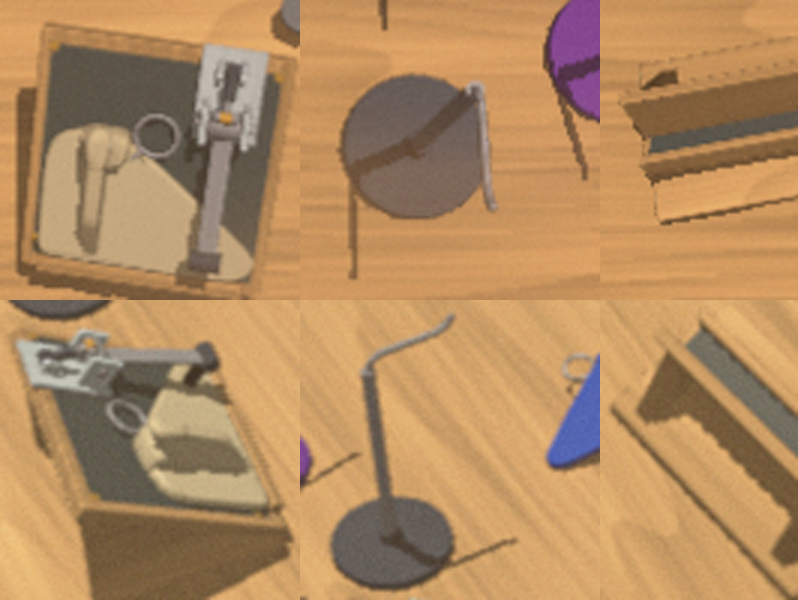

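The crop confirms the choices: the cream scapula under the finger, with its knob at top (343,247) and scene (304,248). The grey stand's hook tip is at top (464,259) and scene (276,146).

```bash
python3 - <<'E'
from h import *
a=cam("top");b=cam("scene")
def T(n,p,q): X,e=two(a,p,b,q);print(n,X.round(4),round(e,4));return X
k=T("knob",(343,247.3),(304,248.3))
h=T("hinge",(350.7,199),(268.5,245.5))
T("eye",(327,205.7),(277,269))
t=T("tip",(463.7,259.3),(275.7,146)); e=T("elbow",(458.3,220.7),(249,161.7))
base=onz(a,438,239,.008);print("base",base, "armyaw(+x)",np.degrees(np.arctan2(*(e-t)[1::-1])))
print("base scene",onz(b,256,220,.008))
print("boardlow edge", [onz(a,*p,.03).round(3) for p in((283,251),(359,262))])
# spine top edge ends
print("spine",[onz(a,*p,.12).round(3) for p in((308,205),(304,241))])
print("rest", [onz(a,*p,.034).round(3) for p in((145,265.5),(217,257))])
for p in((144,270),(180,264),(217,256)): print(onz(a,*p,.034).round(3))
E
```

```text
knob [ 0.5413 -0.0648  0.0898] 0.0008
hinge [ 0.6278 -0.0783  0.1397] 0.0089
eye [ 0.6275 -0.0327  0.1039] 0.0009
tip [ 0.4937 -0.2819  0.2225] 0.0003
elbow [ 0.5684 -0.2791  0.2078] 0.0016
base [ 0.57040751 -0.27898698  0.008     ] armyaw(+x) 2.1879101602910707
base scene [ 0.57070808 -0.27849532  0.008     ]
boardlow edge [array([0.544, 0.066, 0.03 ]), array([ 0.518, -0.1  ,  0.03 ])]
spine [array([0.625, 0.007, 0.12 ]), array([0.55 , 0.015, 0.12 ])]
rest [array([0.515, 0.371, 0.034]), array([0.532, 0.211, 0.034])]
[0.505 0.372 0.034]
[0.518 0.293 0.034]
[0.535 0.211 0.034]
```

```bash
cat >> h.py <<'E'
yb=np.radians(-8.9)
XB=np.array([np.cos(yb),np.sin(yb),0]);YB=np.array([-np.sin(yb),np.cos(yb),0]);Z=np.array([0,0,1.])
U=XB*np.cos(np.radians(35))+Z*np.sin(np.radians(35));N=np.cross(U,YB)
def fr(y,z): "tool rot from y and z axis"; return np.c_[np.cross(y,z),y,z]
E
python3 -c "
from h import *
print(U,N);togo([.525,-.06,.235],fr(YB,-Z))"
```

```text
[ 0.80928934 -0.12673133  0.57357644] [-0.5666705   0.08873823  0.81915204]
shift mm [-509.2 -533.1   10.1] turn [-0.001 -0.    -0.229]
```

```bash
R='[0.4,-509,-533,10,0,0,-0.229]'; python3 -m jog '[[0.4,-509,-533,10,0,0,-0.229],[0.4,-509,-533,10,0,0,-0.229],[0.4,-509,-533,10,0,0,-0.229],[0.4,-509,-533,10,0,0,-0.229],[0.4,-509,-533,10,0,0,-0.229],[0.4,-509,-533,10,0,0,-0.229],[0.4,-509,-533,10,0,0,-0.229],[0.4,-509,-533,10,0,0,-0.229],[0.4,-509,-533,10,0,0,-0.229],[0.4,-509,-533,10,0,0,-0.229],[0.4,-509,-533,10,0,0,-0.229],[0.4,-509,-533,10,0,0,-0.229]]' 20
python3 -c "
from h import *
togo([.525,-.06,.235],fr(YB,-Z))"
```

```text
time: 1.4
eef_pos: [0.4748, 0.066, 0.2373]
tcp_rot: [0.078, 0.997, 0.0, 0.0]
contact_force: [0.4, -0.3, -0.4]
opening: 0.599
finger_force: 0.0
shift mm [ -69.2 -116.6    2.4] turn [ 0.     0.001 -0.001]
```

```bash
python3 -m jog '[[0.4,-69,-117,2,0,0,0],[0.4,-69,-117,2,0,0,0],[0.4,-69,-117,2,0,0,0],[0.4,-69,-117,2,0,0,0],[0.4,-69,-117,2,0,0,0]]'
python3 - <<'E'
from h import *
c=cam("wrist");print(-c["R"].T@c["t"]);print(c["R"][2])
im=c["image"].copy()
eye=[.6275,-.0327,.1039]
for X in([.5413,-.0648,.0898],[.6278,-.0783,.1397],eye,[.5825,.0119,.0881]):
    p=proj(c,X);print(p);cv2.circle(im,tuple(int(v) for v in p),3,(0,0,255),1)
cv2.imwrite("pics/w1.png",im)
E
```

```text
time: 1.9
eef_pos: [0.5243, -0.0589, 0.2347]
tcp_rot: [0.079, 0.997, 0.0, -0.001]
contact_force: [0.1, 0.7, -0.4]
opening: 0.603
finger_force: 0.0
[ 0.45065546 -0.04707384  0.36268004]
[ 0.29124947 -0.04400714 -0.95563441]
[316.95164235 251.73953613]
[316.9966399  402.69678175]
[379.01117359 361.64335078]
[429.79208371 288.1280967 ]
```

View pics/w1.png

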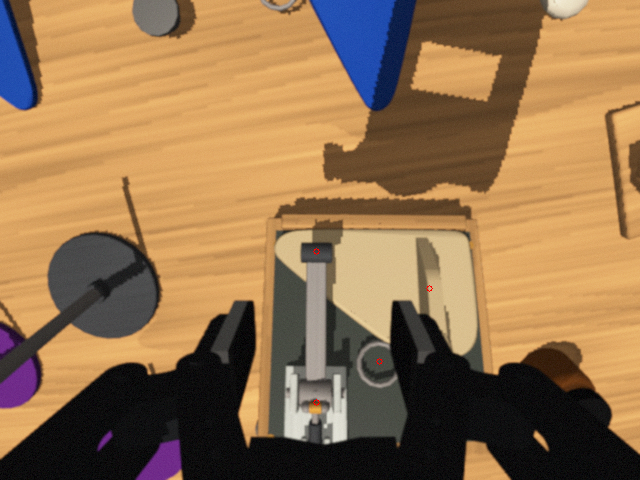

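The wrist view shows the knob at (317,251) and the hinge at (317,402). The eye at (379,361) and the spine at (430,288) both fall under their predicted marks. I'll go down onto the knob.

```bash
python3 -c "
from h import *
togo([.5413,-.0648,.088],fr(YB,-Z))"
```

```text
shift mm [-18.2  -4.1 146.8] turn [ 0.001 -0.001 -0.001]
```

```bash
python3 -m jog '[[0.5,-18,-4,50,0,0,0],[0.5,-18,-4,90,0,0,0],[0.5,-18,-4,115,0,0,0],[0.5,-18,-4,132,0,0,0],[0.5,-18,-4,147,0,0,0],[0.5,-18,-4,147,0,0,0],[0.8,-18,-4,147,0,0,0],[0.9,-18,-4,147,0,0,0],[1,-18,-4,147,0,0,0],[1,-18,-4,147,0,0,0],[1,-18,-4,147,0,0,0],[1,-18,-4,147,0,0,0]]' 40
```

```text
time: 3.15
eef_pos: [0.5421, -0.0661, 0.0895]
tcp_rot: [0.078, 0.997, -0.001, 0.001]
contact_force: [-3.0, -5.0, 2.2]
opening: 0.246
finger_force: 40.0
```

```bash
python3 -m jog '[[1,6,0,-11,0,0,0],[1,11,0,-23,0,0,0],[1,14,0,-35,0,0,0],[1,15,0,-48,0,0,0],[1,15,0,-60,0,0,0],[1,13,0,-73,0,0,0],[1,10,0,-85,0,0,0],[1,5,0,-97,0,0,0],[1,1,0,-104,0,0,0],[1,-4,0,-111,0,0,0],[1,-11,0,-119,0,0,0],[1,-17,0,-125,0,0,0]]' 40
python3 - <<'E'
from h import *
c=cam("wrist");cv2.imwrite("pics/w2.png",c["image"][150:])
E
```

```text
time: 4.35
eef_pos: [0.5597, -0.069, 0.2129]
tcp_rot: [0.078, 0.997, -0.001, 0.002]
contact_force: [5.3, -6.0, -9.0]
opening: 0.235
finger_force: 39.4
```

View pics/w2.png

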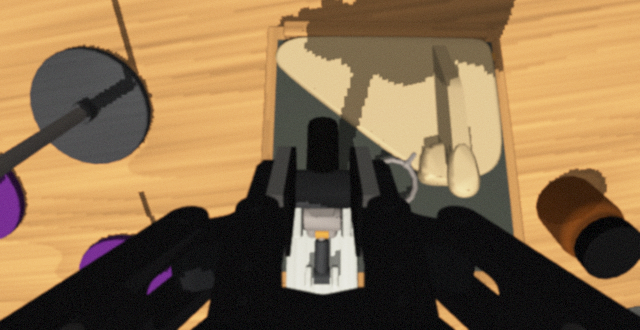

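The finger is raised about 80° with the knob between the pads at (323,185), and the scapula is undisturbed. Releasing so it flips over.

```bash
python3 -m jog '[[0.5,0,0,0,0,0,0],[0.4,0,0,0,0,0,0],[0.3,0,0,0,0,0,0],[0.3,0,0,0,0,0,0],[0.3,0,0,0,0,0,0],[0.3,40,0,-20,0,0,0],[0.3,60,0,-40,0,0,0],[0.3,60,0,-40,0,0,0],[0.3,60,0,-40,0,0,0]]' 40
python3 - <<'E'
from h import *
c=cam("wrist");cv2.imwrite("pics/w3.png",c["image"])
eye=np.array([.6275,-.0327,.1039])
print(proj(c,eye),proj(c,eye-.051*U+.037*YB+.0165*N))
E
```

```text
time: 5.3
eef_pos: [0.4996, -0.0585, 0.2538]
tcp_rot: [0.078, 0.997, -0.0, 0.001]
contact_force: [-0.3, 0.4, 0.0]
opening: 0.701
finger_force: 0.0
[378.6536762  373.58396196] [425.51413225 306.37726859]
```

View pics/w3.png

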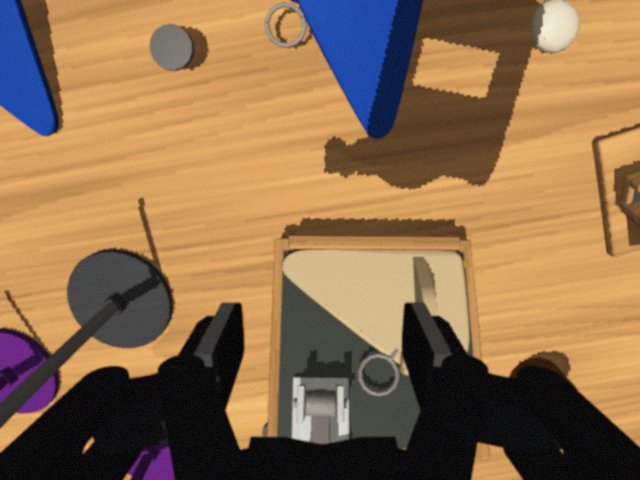

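The finger is fully back and off the plate, and the scapula is in place: the eye at (379,374) and spine at (425,285) match the prediction. Next I grasp the spine with the tool tilted 15°.

```bash
python3 - <<'E'
from h import *
eye=np.array([.6275,-.0327,.1039])
G=eye-.047*U+.037*YB+.0275*N
a=np.radians(75);zt=np.cos(a)*XB-np.sin(a)*Z
P=G+.005*zt;print(P)
togo(P-.07*zt,fr(YB,zt));togo(P,fr(YB,zt))
E
```

```text
[0.58088276 0.01205098 0.09463896]
shift mm [-51.3  82.2  90.8] turn [ 0.    -0.261 -0.001]
shift mm [-69.3  82.2 158.4] turn [ 0.    -0.261 -0.001]
```

```bash
python3 -m jog '[[0.4,-40,40,20,0,-0.13,0],[0.4,-51,82,60,0,-0.261,0],[0.4,-51,82,91,0,-0.261,0],[0.4,-51,82,91,0,-0.261,0],[0.5,-58,82,118,0,-0.261,0],[0.5,-64,82,140,0,-0.261,0],[0.5,-67,82,150,0,-0.261,0],[0.5,-69,82,158,0,-0.261,0],[0.5,-69,82,158,0,-0.261,0],[0.5,-69,82,158,0,-0.261,0]]' 40
python3 - <<'E'
from h import *
c=cam("wrist");cv2.imwrite("pics/w4.png",c["image"])
E
```

```text
time: 6.35
eef_pos: [0.5808, 0.0116, 0.0963]
tcp_rot: [0.077, 0.988, -0.01, 0.131]
contact_force: [-0.7, 0.2, 1.0]
opening: 0.499
finger_force: 0.0
```

View pics/w4.png

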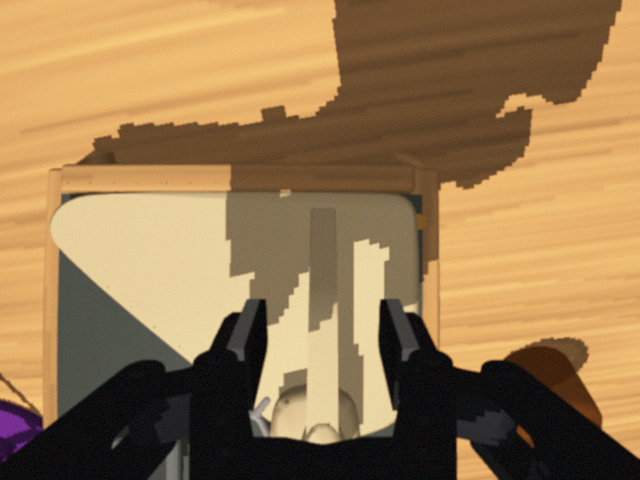

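The spine is centred between the pads, at (323,290). I'll close and lift off.

```bash
python3 -m jog '[[1,0,0,0,0,0,0],[1,0,0,0,0,0,0],[1,0,0,0,0,0,0],[1,0,0,0,0,0,0],[1,0,0,0,0,0,0],[1,3,0,-9,0,0,0],[1,7,0,-19,0,0,0],[1,10,0,-28,0,0,0],[1,4,0,-52,0,0,0],[1,-3,0,-81,0,0,0],[1,-12,0,-115,0,0,0],[1,-21,0,-144,0,0,0]]' 60
```

```text
time: 7.6
eef_pos: [0.5626, 0.0147, 0.2416]
tcp_rot: [0.077, 0.988, -0.01, 0.13]
contact_force: [0.2, 0.9, -1.6]
opening: 0.104
finger_force: 60.4
```

```bash
python3 - <<'E'
from h import *
s=get_state();Rt=Ro.from_quat(s["tcp_rot"])
a=cam("top");b=cam("scene")
im=np.hstack([cv2.resize(b["image"][150:350,180:440],None,fx=1.9,fy=2),cv2.resize(a["image"][120:320,130:285],None,fx=1.9,fy=2)])
cv2.imwrite("pics/l5.png",im);print(im.shape,s["contact_force"])
E
```

```text
(400, 788, 3) [ 0.21693385  0.89295899 -1.58812241]
```

View pics/l5.png

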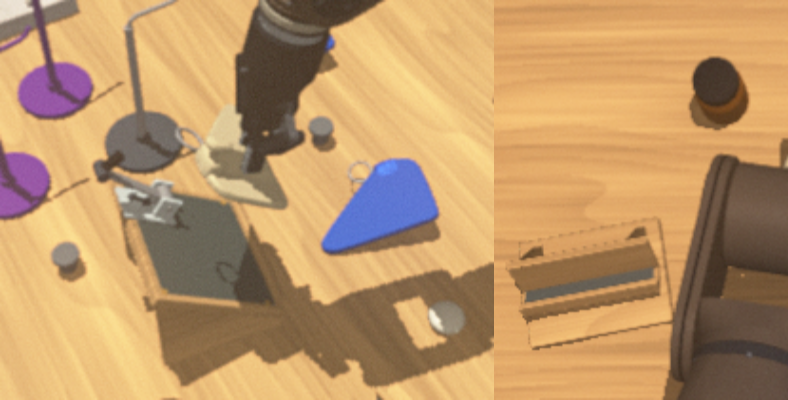

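The scapula is held flat, with the eye at crop (190,140), the finger stays up at crop (110,170), and the rest at the right is clear. I'll measure the rest's ledge lining by colour and work out the placing pose.

```bash
python3 - <<'E'
from h import *
a=cam("top");im=a["image"]
hsv=cv2.cvtColor(im,cv2.COLOR_BGR2HSV)
m=((hsv[...,1]<70)&(hsv[...,2]<140)).astype(np.uint8)
m[:, :135]=0;m[:,222:]=0;m[:235]=0;m[300:]=0
n,l,st,ce=cv2.connectedComponentsWithStats(m)
i=1+np.argmax(st[1:,4]);print(st[i],ce[i])
ys,xs=np.where(l==i)
cols=np.unique(xs)[3:-3];top=np.array([ys[xs==c].min()-.5 for c in cols]);bot=np.array([ys[xs==c].max()+.5 for c in cols])
f=np.polyfit(cols,top,1);g=np.polyfit(cols,bot,1)
x0,x1=xs.min()-.5,xs.max()+.5
A=onz(a,x0,np.polyval(f,x0),.034);B=onz(a,x1,np.polyval(f,x1),.034)
print(x0,x1,f,g,A,B,np.linalg.norm(A-B),(A+B)/2,"yaw",np.degrees(np.arctan2(-(A-B)[0],(A-B)[1])))
C=onz(a,180,np.polyval(g,180),.042);print(C)
E
```

```text
[147 254  66  17 320] [178.94375  262.084375]
146.5 212.5 [-1.77049180e-01  2.91346995e+02] [-1.83550986e-01  2.97347402e+02] [0.51554941 0.36723319 0.034     ] [0.53971179 0.22139052 0.034     ] 0.14783065781485383 [0.5276306  0.29431186 0.034     ] yaw 9.40699049633488
[0.51600857 0.29044113 0.042     ]
```

```bash
cat >> h.py <<'E'
EYE0=np.array([.6275,-.0327,.1039]);S0=np.c_[U,YB,N];O0=EYE0-S0@[.055,-.015,.0065]
_a=np.radians(75);R0=fr(YB,np.cos(_a)*XB-np.sin(_a)*Z);P0=np.array([.5808,.0116,.0963])
RS=R0.T@S0; OS=R0.T@(O0-P0)   # scapula in tool (spine grasp)
yr=np.radians(9.4);XR=np.array([np.cos(yr),np.sin(yr),0]);YR=np.array([-np.sin(yr),np.cos(yr),0]);COR=np.array([.5276,.2943,.034])
_b=np.radians(67);SR=np.c_[np.cos(_b)*XR+np.sin(_b)*Z,YR,-np.sin(_b)*XR+np.cos(_b)*Z]
def tool_for(S,O): R=S@RS.T; return O-R@OS,R
E
python3 - <<'E'
from h import *
s=get_state();R=Ro.from_quat(s["tcp_rot"]).as_matrix()
b=cam("scene");print("eye px",proj(b,s["eef_pos"]+R@(OS+RS@[.055,-.015,.0065])),"tip",proj(b,s["eef_pos"]+R@(OS+RS@[-.049,-.07,0])))
O=COR-SR@[-.049,0,-.003]
for up in(.09,.0):
    P,Rt=tool_for(SR,O+SR[:,0]*up);print(P);togo(P,Rt)
im=b["image"];cv2.imwrite("/tmp/x.png",im)
E
```

```text
eye px [280.58603734 221.3211822 ] tip [309.17778942 214.90115458]
[0.54987579 0.31982258 0.18176356]
shift mm [ 73.3 299.5  40.8] turn [-0.167 -0.554 -0.278]
[0.51518219 0.31407909 0.09891812]
shift mm [127.  288.4 112.2] turn [-0.167 -0.554 -0.278]
```

```bash
python3 -m jog '[[1,5,40,0,0,0,0],[1,10,80,0,-0.03,-0.1,-0.05],[1,20,125,5,-0.06,-0.2,-0.1],[1,32,170,12,-0.09,-0.3,-0.15],[1,45,215,20,-0.12,-0.4,-0.2],[1,60,260,30,-0.15,-0.5,-0.25],[1,73,299,41,-0.167,-0.554,-0.278],[1,73,299,41,-0.167,-0.554,-0.278],[1,73,299,41,-0.167,-0.554,-0.278],[1,73,299,41,-0.167,-0.554,-0.278]]' 60
python3 - <<'E'
from h import *
O=COR-SR@[-.049,0,-.003]
P,Rt=tool_for(SR,O+SR[:,0]*.0);togo(P,Rt)
s=get_state();R=Ro.from_quat(s["tcp_rot"]).as_matrix();E=s["eef_pos"]+R@(OS+RS@[.055,-.015,.0065])
b=cam("scene");a=cam("top");print(E,proj(b,E),proj(a,E),s["qpos"])
u,v=proj(b,COR).astype(int)
im=b["image"][v-130:v+70,u-133:u+133];print(u-133,v-130)
u,v=proj(a,COR).astype(int);im2=a["image"][v-130:v+70,max(0,u-133):u+133];print(u-133,v-130)
cv2.imwrite("pics/p6.png",np.hstack([cv2.resize(im,(400,300)),cv2.resize(im2,(400,300))]))
E
```

```text
time: 8.8
eef_pos: [0.5487, 0.3188, 0.178]
tcp_rot: [-0.076, 0.915, 0.032, 0.395]
contact_force: [1.0, 0.4, 0.2]
opening: 0.109
finger_force: 60.4
shift mm [80.7  1.  29.6] turn [-0.    -0.006  0.002]
[0.59530655 0.28953178 0.21228819] [378.71444264 352.53199427] [157.01778945 210.99992582] [ 0.44106471  0.02137798  2.15689403 -0.88049817  0.26146757 -0.51633164]
266 252
46 129
```

```bash
python3 -m jog '[[1,10,8,4,0,0,0],[1,19,15,7,0,0,0],[1,19,15,7,0,0,0]]' 60
python3 -c "
from h import *
print(get_state()['qpos'])
O=COR-SR@[-.049,-.015,-.003]
P,Rt=tool_for(SR,O);togo(P,Rt)"
```

```text
time: 9.2
eef_pos: [0.5399, 0.3317, 0.1615]
tcp_rot: [-0.075, 0.914, 0.032, 0.396]
contact_force: [-0.6, -0.0, -0.5]
opening: 0.103
finger_force: 60.4
[ 0.47482808  0.05225045  2.16282239 -1.04592538  0.2618339  -0.32370861]
shift mm [64.3  1.6 22.8] turn [-0.001 -0.003 -0.   ]
```

The wrist can't take this grip down to the rest: joint 4 is heading for its limit. I'll lay the scapula back on the board and retake the spine with a steeper tool.

```bash
python3 -c "
from h import *
P,R=tool_for(S0,O0+.03*N+.1*Z);togo(P,R)
s=get_state();r=Ro.from_quat(s['tcp_rot'])
print('up100',r.inv().apply([0,0,100]))
"
```

```text
shift mm [ -24.  -317.2  -61. ] turn [0.165 0.551 0.277]
up100 [-7.29615094e+01 -5.89511681e-02 -6.83857783e+01]
```

```bash
python3 -m jog '[[1,-30,-10,-28,0,0,0],[1,-36,-45,-50,0,0.1,0.03],[1,-36,-90,-55,0.05,0.2,0.1],[1,-34,-135,-58,0.09,0.3,0.15],[1,-32,-180,-60,0.12,0.4,0.2],[1,-28,-225,-61,0.15,0.5,0.25],[1,-25,-270,-61,0.165,0.551,0.277],[1,-24,-317,-61,0.165,0.551,0.277],[1,-24,-317,-61,0.165,0.551,0.277],[1,-24,-317,-61,0.165,0.551,0.277],[1,-24,-317,-61,0.165,0.551,0.277]]' 60
python3 -c "
from h import *
P,R=tool_for(S0,O0+.03*N);togo(P,R)
P,R=tool_for(S0,O0+.001*N+.001*U);togo(P,R)
"
```

```text
time: 10.3
eef_pos: [0.5643, 0.0157, 0.2221]
tcp_rot: [0.076, 0.988, -0.009, 0.131]
contact_force: [0.6, 0.8, -0.8]
opening: 0.106
finger_force: 60.4
shift mm [26.7 -1.8 97.6] turn [0.003 0.002 0.001]
shift mm [ 15.9  -1.9 124.6] turn [0.003 0.002 0.001]
```

```bash
python3 -m jog '[[1,10,-2,40,0,0,0],[1,20,-2,75,0,0,0],[1,27,-2,98,0,0,0],[1,24,-2,105,0,0,0],[1,21,-2,113,0,0,0],[1,18,-2,119,0,0,0],[1,16,-2,124,0,0,0],[1,16,-2,124,0,0,0],[1,16,-2,125,0,0,0]]' 60

```

```text
time: 11.2
eef_pos: [0.5818, 0.0108, 0.0977]
tcp_rot: [0.076, 0.988, -0.009, 0.132]
contact_force: [0.4, 0.5, 0.9]
opening: 0.103
finger_force: 60.6
```

```bash
python3 -m jog '[[0.85,0,0,0,0,0,0],[0.6,0,0,0,0,0,0],[0.5,0,0,0,0,0,0],[0.5,0,0,0,0,0,0],[0.5,0,0,-15,0,0,0],[0.5,0,0,-35,0,0,0],[0.5,0,0,-35,0,0,0]]' 60
python3 - <<'E'
from h import *
a=np.radians(95);zt=np.cos(a)*XB-np.sin(a)*Z
G=O0+S0@[.008,.022,.0335];P=G+.005*zt;Rt=fr(YB,zt)
togo(P-.03*zt,Rt);togo(P,Rt)
# eye check in wrist picture
c=cam("wrist");p=proj(c,EYE0);print(p)
a=cam("top");pa=proj(a,EYE0);print(pa)
cv2.imwrite("/tmp/t.png",a["image"])
s=proj(a,O0+S0@[0,.022,.036]);print(s)
E
```

```text
time: 11.9
eef_pos: [0.5737, 0.0121, 0.1337]
tcp_rot: [0.076, 0.988, -0.01, 0.134]
contact_force: [0.6, 0.1, 0.0]
opening: 0.498
finger_force: 0.0
shift mm [-5.4  1.  11.6] turn [0.002 0.357 0.001]
shift mm [ 5.1  1.  39.7] turn [0.002 0.357 0.001]
[248.75392621 378.62591484]
[327.1325835  205.53597068]
[305.37060157 232.58903738]
```

```bash
python3 -m jog '[[0.5,-2,0,3,0,0.12,0],[0.5,-4,0,7,0,0.24,0],[0.5,-5,1,12,0,0.357,0],[0.5,-5,1,12,0,0.357,0],[0.5,0,1,26,0,0.357,0],[0.5,4,1,36,0,0.357,0],[0.5,5,1,39,0,0.357,0],[0.5,5,1,39,0,0.357,0],[0.5,5,1,39,0,0.357,0]]' 60
python3 - <<'E'
from h import *
c=cam("wrist")
im=c["image"].copy();cv2.circle(im,tuple(int(v) for v in proj(c,O0+S0@[.008,.022,.036])),3,(0,0,255),1)
a=cam("top")["image"]
cv2.imwrite("pics/w7.png",cv2.resize(im[120:480,120:520],(800,600))[:, :400] if 0 else np.hstack([im[180:480,170:470],cv2.resize(a[160:270,270:380],(300,300))]))
E
```

```text
time: 12.9
eef_pos: [0.5773, 0.0126, 0.0919]
tcp_rot: [0.077, 0.996, 0.004, -0.046]
contact_force: [0.1, 0.5, 0.7]
opening: 0.502
finger_force: 0.0
```

View pics/w7.png

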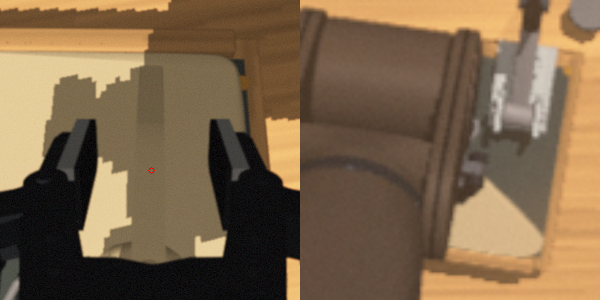

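The spine is centred between the pads at (150,170) and the scapula is back in its place. I'll close and lift.

```bash
python3 -m jog '[[1,0,0,0,0,0,0],[1,0,0,0,0,0,0],[1,0,0,0,0,0,0],[1,0,0,0,0,0,0],[1,0,0,0,0,0,0],[1,6,0,-8,0,0,0],[1,13,0,-16,0,0,0],[1,19,0,-23,0,0,0],[1,22,0,-55,0,0,0],[1,25,0,-90,0,0,0],[1,29,0,-133,0,0,0],[1,29,0,-133,0,0,0]]' 60
cat >> h.py <<'E'
P0=np.array([.5773,.0126,.0919]);_a=np.radians(95.2);R0=fr(YB,np.cos(_a)*XB-np.sin(_a)*Z)
RS=R0.T@S0; OS=R0.T@(O0-P0)
E
python3 - <<'E'
from h import *
for up in (.09,0):
    P,Rt=tool_for(SR,COR-SR@[-.049,0,-.003]+SR[:,0]*up);print(P);togo(P,Rt)
E
```

```text
time: 14.2
eef_pos: [0.5642, 0.0145, 0.2349]
tcp_rot: [0.077, 0.996, 0.004, -0.04]
contact_force: [-0.2, 0.2, -0.8]
opening: 0.11
finger_force: 59.2
[0.54908071 0.3201435  0.17611778]
shift mm [ 56.8 299.6  64. ] turn [-0.06  -0.542 -0.316]
[0.51438711 0.31440001 0.09327234]
shift mm [ 83.6 288.5 149.2] turn [-0.06  -0.542 -0.316]
```

```bash
python3 -m jog '[[1,5,45,0,0,0,0],[1,10,90,0,-0.01,-0.1,-0.06],[1,20,135,10,-0.02,-0.2,-0.12],[1,30,180,20,-0.03,-0.3,-0.18],[1,40,225,35,-0.045,-0.42,-0.25],[1,50,265,50,-0.06,-0.542,-0.316],[1,57,300,64,-0.06,-0.542,-0.316],[1,57,300,64,-0.06,-0.542,-0.316],[1,57,300,64,-0.06,-0.542,-0.316],[1,57,300,64,-0.06,-0.542,-0.316]]' 60
python3 - <<'E'
from h import *
for d in (.0,.02,-.003):
    P,Rt=tool_for(SR,COR-SR@[-.049,0,-.003]+SR[:,0]*d);togo(P,Rt)
s=get_state();R=Ro.from_quat(s["tcp_rot"]).as_matrix();print(s["qpos"])
b=cam("scene");a=cam("top")
w=lambda p:s["eef_pos"]+R@(OS+RS@np.array(p))
for n,c in(("s",b),("t",a)):
  im=c["image"].copy();u,v=proj(c,COR).astype(int)
  for p in([.055,-.015,.0065],[-.049,-.07,0],[-.049,.042,0]):
    q=proj(c,w(p));cv2.circle(im,tuple(int(k) for k in q),2,(0,0,255),-1)
  for yy in(-.075,.075):
    q=proj(c,COR+YR*yy);cv2.circle(im,tuple(int(k) for k in q),2,(255,0,255),-1)
  print(n,u,v); x0=max(0,u-100);cv2.imwrite(f"/tmp/{n}.png",cv2.resize(im[v-110:v+70,x0:x0+180],(400,400)))
cv2.imwrite("pics/p8.png",np.hstack([cv2.imread("/tmp/s.png"),cv2.imread("/tmp/t.png")]))
E
```

```text
time: 15.2
eef_pos: [0.5455, 0.3203, 0.1693]
tcp_rot: [-0.079, 0.971, 0.02, 0.224]
contact_force: [-0.7, -0.4, -0.9]
opening: 0.11
finger_force: 59.4
shift mm [61.8 -1.1 54.4] turn [ 0.003 -0.013 -0.003]
shift mm [46.7 -1.  41.3] turn [ 0.003 -0.013 -0.003]
shift mm [64.1 -1.1 56.4] turn [ 0.003 -0.013 -0.003]
[ 0.40984658  0.09049913  1.99712112 -0.18046138  0.618448   -1.19895623]
s 399 382
t 179 259
```

View pics/p8.png

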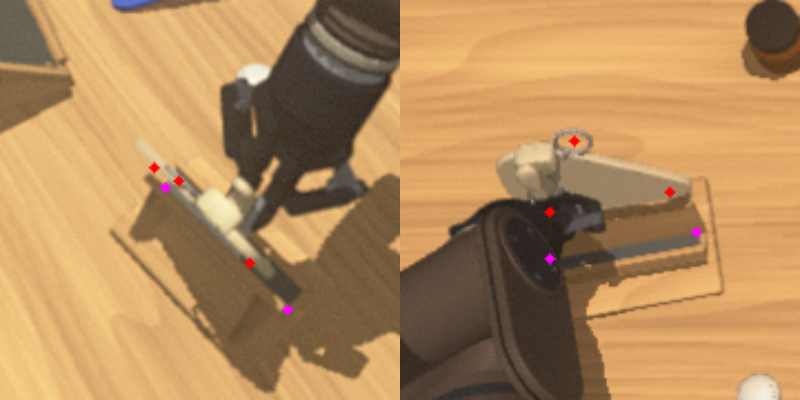

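The scapula is held above the rest. In the top view its eye at (573,142) is on its predicted mark, and the corner marks lie on the ledge line. I'll lower it gently.

```bash
python3 -m jog '[[1,16,-1,14,0,-0.013,0],[1,32,-1,28,0,-0.013,0],[1,44,-1,39,0,-0.013,0],[1,52,-1,46,0,-0.013,0],[1,57,-1,50,0,-0.013,0],[1,60,-1,52,0,-0.013,0],[1,60,-1,52,0,-0.013,0]]' 60
python3 - <<'E'
from h import *
P,Rt=tool_for(SR,COR-SR@[-.049,0,0]);togo(P,Rt)
s=get_state();print(Ro.from_quat(s["tcp_rot"]).inv().apply(s["contact_force"]), "SR in tool",Rt.T@SR)
E
```

```text
time: 16.0
eef_pos: [0.515, 0.3151, 0.0961]
tcp_rot: [-0.079, 0.97, 0.021, 0.231]
contact_force: [0.5, 0.1, -1.0]
opening: 0.11
finger_force: 59.3
shift mm [-0.  -0.6  4.5] turn [ 0.003  0.    -0.002]
[-0.02454395  0.03856049  1.08554458] SR in tool [[-7.63796029e-01 -8.12560551e-18  6.45457688e-01]
 [ 1.03986503e-17  1.00000000e+00  2.57371594e-18]
 [-6.45457688e-01 -6.47986613e-18 -7.63796029e-01]]
```

```bash
python3 -m jog '[[1,1.5,0,1.3,0,0,0],[1,2.5,0,2.0,0,0,0],[1,2.5,0,2.0,0,0,0]]' 60; python3 -m jog '[[1,1,0,1,0,0,0],[1,2,0,1.6,0,0,0],[1,2,0,1.6,0,0,0]]'
```

```text
time: 16.3
eef_pos: [0.5137, 0.3152, 0.0933]
tcp_rot: [-0.079, 0.969, 0.021, 0.231]
contact_force: [-0.3, 0.2, -0.5]
opening: 0.108
finger_force: 59.3
time: 16.6
eef_pos: [0.5141, 0.3156, 0.0929]
tcp_rot: [-0.079, 0.969, 0.022, 0.233]
contact_force: [0.8, -1.5, 5.0]
opening: 0.11
finger_force: 59.9
```

```bash
python3 -m jog '[[1,-0.5,0,-0.5,0,0,0],[1,-1.3,0,0.5,0,0,0],[1,-2.0,0,1.2,0,0,0],[1,-2.0,0,1.2,0,0,0]]' 30; python3 -m jog '[[0.88,0,0,0,0,0,0],[0.8,0,0,0,0,0,0],[0.7,0,0,0,0,0,0],[0.6,0,0,0,0,0,0],[0.5,0,0,0,0,0,0],[0.5,0,0,0,0,0,0],[0.5,0,0,0,0,0,0],[0.5,0,0,-20,0,0,0],[0.5,0,0,-50,0,0,0],[0.5,0,0,-90,0,0,0],[0.5,0,0,-90,0,0,0],[0.5,0,0,-90,0,0,0]]'
python3 - <<'E'
from h import *
c=cam("wrist");b=cam("scene");a=cam("top")
O=COR-SR@[-.049,0,0]
E=O+SR@[.055,-.015,.0065]
for n,c in(("w",c),("s",b),("t",a)):
  print(n,[proj(c,O+SR@np.array(p)).round(1) for p in([.055,-.015,.0065],[.036,.048,.009],[-.049,-.07,0])])
  cv2.imwrite(f"/tmp/{n}9.png",c["image"])
  hsv=cv2.cvtColor(c["image"],cv2.COLOR_BGR2HSV)
  # ring: grey low-saturation bright pixels near predicted eye
  u,v=proj(c,E).astype(int);r=45 if n=="w" else 18
  y0=max(v-r,0);x0=max(u-r,0)
  m=(hsv[y0:v+r,x0:u+r,1]<60).astype(np.uint8)
  print(u,v,m.sum());ys,xs=np.where(m)
  if len(xs):print(x0+xs.mean(),y0+ys.mean(),x0+xs.min(),x0+xs.max(),y0+ys.min(),y0+ys.max())
E
```

```text
time: 17.0
eef_pos: [0.5159, 0.3159, 0.0921]
tcp_rot: [-0.079, 0.969, 0.021, 0.232]
contact_force: [0.1, 0.4, 4.6]
opening: 0.112
finger_force: 60.2
time: 18.2
eef_pos: [0.475, 0.3086, 0.1721]
tcp_rot: [-0.079, 0.969, 0.021, 0.232]
contact_force: [0.1, -0.7, -0.6]
opening: 0.498
finger_force: 0.0
w [array([255.3, 358.5]), array([365.4, 323.9]), array([184.9, 202. ])]
255 358 2811
244.8879402347919 357.62540021344716 210 299 313 402
s [array([387.3, 364.2]), array([415.6, 390.5]), array([375.1, 357.7])]
387 364 143
389.27272727272725 363.0 378 404 351 376
t [array([171.1, 234.9]), array([144. , 246.2]), array([210.8, 254.1])]
171 234 50
169.1 235.4 162 177 230 241
```

```bash
cat >> h.py <<'E'
OR=COR-SR@[-.049,-.003,0]
zt2=-SR[:,0];R2=fr(-SR[:,2],zt2);P2=OR+SR@[.036,.049,.0045]+.005*zt2
E
python3 - <<'E'
from h import *
print(P2,R2)
s=get_state();r=Ro.from_quat(s['tcp_rot']);print('up100',r.inv().apply([0,0,100]))
togo(P2-.1*zt2,R2)
E
```

```text
[0.54585916 0.35003053 0.10939868] [[-1.63325962e-01  9.08144463e-01 -3.85484454e-01]
 [ 9.86572162e-01  1.50342341e-01 -6.38165375e-02]
 [-6.93889390e-18 -3.90731128e-01 -9.20504853e-01]]
up100 [-44.80382925   0.30542552 -89.40091498]
shift mm [-118.8   30.    23.4] turn [0.679 0.674 1.462]
```

```bash
python3 -m jog '[[0.5,-20,0,-40,0,0,0],[0.5,-40,0,-80,0.068,0.067,0.146],[0.5,-60,5,-75,0.136,0.135,0.292],[0.5,-80,10,-70,0.204,0.202,0.438],[0.5,-100,15,-65,0.27,0.27,0.585],[0.5,-120,20,-62,0.34,0.337,0.731],[0.5,-140,25,-60,0.407,0.404,0.877],[0.5,-159,30,-57,0.475,0.472,1.023],[0.5,-159,30,-57,0.543,0.539,1.17],[0.5,-159,30,-57,0.611,0.607,1.316],[0.5,-159,30,-57,0.679,0.674,1.462],[0.5,-159,30,-57,0.679,0.674,1.462]]' 60
python3 -m jog '[[0.5,0,0,0,0,0,0],[0.5,0,0,0,0,0,0]]'
python3 - <<'E'
from h import *
print(get_state()["qpos"]);togo(P2-.1*zt2,R2)
c=cam("wrist");E=OR+SR@[.055,-.015,.0065];print(proj(c,E))
pts={k:proj(c,OR+SR@np.array(p)) for k,p in dict(grip=[.049,.049,.0045],apex=[.049,.049,0],ridge=[.0,.022,.036],pt=[-.049,-.07,0]).items()};print(pts)
hsv=cv2.cvtColor(c["image"],cv2.COLOR_BGR2HSV);u,v=proj(c,E).astype(int)
np.save("/tmp/w10.npy",c["image"])
a=cam("top");b=cam("scene")
for n,c in(("t",a),("s",b),("w",c)):
  hsv=cv2.cvtColor(c["image"],cv2.COLOR_BGR2HSV);u,v=proj(c,E).astype(int);r=60 if n=="w" else 13
  if not(0<u<640 and 0<v<480):continue
  m=(hsv[...,1]<60).astype(np.uint8);k=np.zeros_like(m);k[max(v-r,0):v+r,max(u-r,0):u+r]=1;m&=k
  nn,l,st,ce=cv2.connectedComponentsWithStats(m,connectivity=8)
  print(n,u,v,[(st[i].tolist(),ce[i].round(1).tolist()) for i in range(1,nn) if st[i][4]>10])
E
```

```text
time: 19.55
eef_pos: [0.5849, 0.3564, 0.2906]
tcp_rot: [0.604, 0.776, -0.146, -0.111]
contact_force: [-0.9, -0.4, 0.5]
opening: 0.503
finger_force: 0.0
time: 19.75
eef_pos: [0.5848, 0.356, 0.2912]
tcp_rot: [0.601, 0.778, -0.144, -0.109]
contact_force: [-0.7, -0.3, 0.7]
opening: 0.503
finger_force: 0.0
[0.38435563 0.46730419 1.28692981 0.04235212 1.74840747 0.12916619]
shift mm [ 0.9 31.6 84. ] turn [0.038 0.038 0.084]
[348.7028214  296.82792138]
{'grip': array([359.88197572, 215.27680564]), 'apex': array([365.92717794, 215.72337638]), 'ridge': array([313.2305504 , 227.12178629]), 'pt': array([339.70067191, 298.42913377])}
t 169 235 [([162, 230, 16, 12, 51], [169.0, 235.4])]
s 388 365 [([378, 352, 12, 16, 60], [383.8, 358.4])]
w 348 296 [([324, 257, 10, 49, 356], [328.9, 281.6]), ([347, 278, 10, 41, 291], [351.6, 297.5]), ([381, 299, 27, 57, 823], [397.6, 324.6]), ([385, 327, 6, 6, 12], [387.8, 329.9]), ([380, 332, 7, 9, 21], [383.0, 336.6]), ([385, 345, 7, 7, 15], [387.4, 347.8])]
```

```bash
python3 - <<'E'
from h import *
E=OR+SR@[.055,-.015,.0065];print("pred",E)
a=cam("top");b=cam("scene");w=cam("wrist")
A=(169.5,235.5);B=(384,360);W=(351.7,298.2)
print(two(a,A,w,W),two(a,A,b,B),two(b,B,w,W))
# plate rim line near grip in wrist view: cream extents along rows near grip
togo(P2-.1*zt2,R2);togo(P2,R2)
E
```

```text
pred [0.56374736 0.28812083 0.13227226]
(array([0.56431527, 0.28798666, 0.13174727]), np.float64(0.002675463122229533)) (array([0.56462865, 0.28201747, 0.14226563]), np.float64(0.00959555096970052)) (array([0.5594167 , 0.27138622, 0.11072204]), np.float64(0.009384456274426549))
shift mm [-0.1 32.8 86.5] turn [0.041 0.037 0.083]
shift mm [  3.8  28.8 186.4] turn [0.041 0.037 0.083]
```

```bash
python3 -m jog '[[0.5,0,20,50,0.041,0.037,0.083],[0.5,0,33,87,0.041,0.037,0.083],[0.5,0,33,87,0.041,0.037,0.083],[0.5,1,32,120,0.041,0.037,0.083],[0.5,2,31,145,0.041,0.037,0.083],[0.5,3,30,165,0.041,0.037,0.083],[0.5,3,30,165,0.041,0.037,0.083]]' 60
python3 -c "
from h import *
togo(P2,R2)"
```

```text
time: 20.75
eef_pos: [0.553, 0.3511, 0.1279]
tcp_rot: [0.633, 0.747, -0.154, -0.13]
contact_force: [0.4, 0.8, -0.7]
opening: 0.501
finger_force: 0.0
shift mm [ 0.1  0.7 19.8] turn [-0.004  0.001 -0.   ]
```

```bash
python3 -m jog '[[0.5,0,0.7,10,0,0,0],[0.5,0,0.7,17,0,0,0],[0.5,0,0.7,20,0,0,0],[0.5,0,0.7,20,0,0,0],[0.8,0,0.7,20,0,0,0],[0.9,0,0.7,20,0,0,0],[1,0,0.7,20,0,0,0],[1,0,0.7,20,0,0,0],[1,0,0.7,20,0,0,0],[1,0,0.7,20,0,0,0]]' 70
python3 -c "
from h import *
togo(P2,R2);s=get_state();print(s['qpos'])"
```

```text
time: 21.75
eef_pos: [0.5469, 0.3499, 0.1109]
tcp_rot: [0.634, 0.747, -0.154, -0.13]
contact_force: [-4.0, -1.0, 5.7]
opening: 0.093
finger_force: 68.5
shift mm [ 0.3 -0.3  1.8] turn [-0.003  0.    -0.001]
[0.38195937 0.55635371 1.50788173 0.08527818 1.47407327 0.1930845 ]
```

```bash
python3 -m jog '[[1,0,0,-12,0,0,0],[1,0,0,-30,0,0,0],[1,0,0,-60,0,0,0],[1,0,0,-100,0,0,0],[1,0,0,-130,0,0,0],[1,0,0,-130,0,0,0]]' 70
cat >> h.py <<'E'
RS2=R2.T@SR; OS2=R2.T@(OR-np.array([.5469,.3499,.1109]))
TIP=np.array([.4937,-.2819,.225]);yS=np.radians(2.3);XS=np.array([np.cos(yS),np.sin(yS),0]);YS=np.array([-np.sin(yS),np.cos(yS),0])
SEAT=TIP+.032*XS;SEAT[2]=.215
_c=np.radians(20.95);SH=np.c_[np.cos(_c)*Z+np.sin(_c)*YS,np.cos(_c)*YS-np.sin(_c)*Z,-XS]
def hang(eye,dS=np.zeros(3)):
    "tool pose putting eye at stand coordinates eye (m, rel. seat)"
    E=SEAT+eye[0]*XS+eye[1]*YS+eye[2]*Z; R=SH@RS2.T
    return E-R@(OS2+RS2@[.055,-.015,.0065]),R
E
python3 - <<'E'
from h import *
s=get_state();print(s["qpos"])
P,R=hang([-.06,0,.045]);print(P,R);togo(P,R)
togo([.47,.08,.26],R)
E
```

```text
time: 22.35
eef_pos: [0.6019, 0.359, 0.2356]
tcp_rot: [0.635, 0.748, -0.146, -0.126]
contact_force: [0.7, -0.4, -0.9]
opening: 0.089
finger_force: 68.3
[0.36656282 0.54436909 1.28431272 0.07951833 1.69311788 0.19864957]
[ 0.46599114 -0.2314279   0.21646754] [[-3.74787923e-02  9.99194395e-01  1.43492473e-02]
 [ 9.33140457e-01  4.01317925e-02 -3.57265064e-01]
 [-3.57553111e-01 -6.28094866e-17 -9.33892806e-01]]
shift mm [-560.8 -205.5  103.4] turn [-0.361 -0.339  0.19 ]
shift mm [-254.  -171.6   43.2] turn [-0.361 -0.339  0.19 ]
```

```bash
python3 -m jog '[[1,-30,-25,5,-0.06,-0.06,0.03],[1,-70,-50,10,-0.12,-0.12,0.06],[1,-110,-75,15,-0.18,-0.17,0.1],[1,-150,-100,22,-0.24,-0.23,0.13],[1,-190,-125,30,-0.3,-0.29,0.16],[1,-225,-150,37,-0.361,-0.339,0.19],[1,-254,-172,43,-0.361,-0.339,0.19],[1,-296,-177,45,-0.361,-0.339,0.19],[1,-340,-182,52,-0.361,-0.339,0.19],[1,-382,-187,58,-0.361,-0.339,0.19],[1,-425,-191,65,-0.361,-0.339,0.19],[1,-465,-195,70,-0.361,-0.339,0.19]]' 70
python3 - <<'E'
from h import *
P,R=hang([-.06,0,.045]);togo(P,R)
E
```

```text
time: 23.55
eef_pos: [0.4679, -0.1355, 0.2393]
tcp_rot: [0.68, 0.71, -0.132, 0.127]
contact_force: [1.3, -0.6, -2.1]
opening: 0.092
finger_force: 68.4
shift mm [-81.1  -5.6  55.9] turn [-0.013  0.003  0.007]
```

```bash
python3 -m jog '[[1,-30,-4,10,-0.013,0,0.007],[1,-60,-6,35,-0.013,0,0.007],[1,-81,-6,56,-0.013,0,0.007],[1,-81,-6,56,-0.013,0,0.007],[1,-81,-6,56,-0.013,0,0.007],[1,-81,-6,56,-0.013,0,0.007]]' 70
python3 - <<'E'
from h import *
s=get_state();R=Ro.from_quat(s["tcp_rot"]).as_matrix()
w=lambda p:np.array(s["eef_pos"])+R@(OS2+RS2@np.array(p))
E=w([.055,-.015,.0065]);print("eye pred",E, "seat",SEAT, "x_s,z_s",(R@RS2)[:,0],(R@RS2)[:,2])
a=cam("top");b=cam("scene");c=cam("wrist")
for n,c,r in(("t",a,14),("s",b,20),("w",c,70)):
  hsv=cv2.cvtColor(c["image"],cv2.COLOR_BGR2HSV);q=proj(c,E);u,v=q.astype(int)
  print(n,"eye",q.round(1),"tip",proj(c,TIP).round(1),"seat",proj(c,SEAT).round(1))
  if not(0<u<640 and 0<v<480):continue
  for sm in(60,):
    m=((hsv[...,1]<sm)).astype(np.uint8);k=np.zeros_like(m);k[max(v-r,0):v+r,max(u-r,0):u+r]=1;m&=k
    nn,l,st,ce=cv2.connectedComponentsWithStats(m,connectivity=8)
    print([(st[i].tolist(),ce[i].round(1).tolist()) for i in range(1,nn) if st[i][4]>8])
E
```

```text
time: 24.15
eef_pos: [0.4667, -0.2292, 0.2182]
tcp_rot: [0.681, 0.709, -0.127, 0.133]
contact_force: [0.2, 0.6, -1.2]
opening: 0.088
finger_force: 68.4
eye pred [ 0.4664035  -0.28064642  0.2618805 ] seat [ 0.52567422 -0.28061578  0.215     ] x_s,z_s [-0.01518737  0.3605393   0.93262037] [-9.99186350e-01 -4.03258472e-02 -6.81908064e-04]
t eye [469.1 271.7] tip [464.  259.2] seat [461.  242.8]
[([465, 270, 12, 3, 17], [469.9, 270.8])]
s eye [285.  129.2] tip [275.6 145.2] seat [264.2 153.1]
[([291, 109, 4, 8, 11], [292.4, 112.5]), ([296, 119, 9, 7, 18], [300.2, 122.2]), ([272, 139, 16, 10, 65], [280.3, 143.4])]
w eye [312.6 522.8] tip [377.5 429.1] seat [446.2 406.6]
```

```bash
python3 - <<'E'
from h import *
s=get_state();R=Ro.from_quat(s["tcp_rot"]).as_matrix()
E=np.array(s["eef_pos"])+R@(OS2+RS2@[.055,-.015,.0065])
for n,r in(("top",16),("scene",14)):
  c=cam(n);q=proj(c,E);u,v=q.astype(int)
  S=cv2.cvtColor(c["image"],cv2.COLOR_BGR2HSV)[...,1].astype(int);S0_=cv2.cvtColor(cv2.imread(f"pics/{n}0.png"),cv2.COLOR_BGR2HSV)[...,1].astype(int)
  m=((S0_-S)>35).astype(np.uint8);k=np.zeros_like(m);k[v-r:v+r,u-r:u+r]=1;m&=k
  nn,l,st,ce=cv2.connectedComponentsWithStats(m,connectivity=8)
  print(n,q.round(1),[(st[i].tolist(),ce[i].round(1).tolist()) for i in range(1,nn) if st[i][4]>4])
  th=np.linspace(0,6.28,40);P=np.array([proj(c,E+.015*(np.cos(t)*YS+np.sin(t)*Z)) for t in th]);print("pred ring bbox",P.min(0).round(1),P.max(0).round(1))
E
```

```text
top [469.1 271.3] [([453, 269, 32, 18, 270], [465.1, 274.3])]
pred ring bbox [460.3 270.2] [478.  272.4]
scene [284.8 129. ] [([281, 115, 17, 17, 113], [291.5, 122.1]), ([270, 126, 21, 17, 215], [278.5, 136.0]), ([291, 129, 7, 7, 11], [293.8, 132.1]), ([294, 139, 4, 3, 5], [295.8, 139.6])]
pred ring bbox [281.6 122.8] [288.1 135.1]
```

```bash
python3 - <<'E'
from h import *
for e in([-.06,0,.006],[-.02,0,.006],[.005,0,.006],[.005,0,-.012]):
    togo(*hang(e))
E
```

```text
shift mm [13.2 -1.3 39.5] turn [0.002 0.005 0.   ]
shift mm [13.2 38.7 39.6] turn [0.002 0.005 0.   ]
shift mm [13.2 63.7 39.6] turn [0.002 0.005 0.   ]
shift mm [19.7 63.6 56.4] turn [0.002 0.005 0.   ]
```

```bash
python3 -m jog '[[1,6,-1,20,0,0.005,0],[1,13,-1,40,0,0.005,0],[1,13,-1,40,0,0.005,0],[1,13,8,40,0,0.005,0],[1,13,18,40,0,0.005,0],[1,13,26,40,0,0.005,0]]' 70
python3 -m jog '[[1,0,5,0,0,0,0],[1,0,10,0,0,0,0],[1,0,10,0,0,0,0]]' 70
python3 - <<'E'
from h import *
s=get_state();R=Ro.from_quat(s["tcp_rot"]).as_matrix()
E=np.array(s["eef_pos"])+R@(OS2+RS2@[.055,-.015,.0065])-SEAT;print((E@XS,E@YS,E[2]),s["contact_force"])
for e in([-.02,0,.006],[.005,0,.006],[.005,0,-.012]):togo(*hang(e))
E
```

```text
time: 25.0
eef_pos: [0.495, -0.2318, 0.1786]
tcp_rot: [0.681, 0.709, -0.125, 0.133]
contact_force: [0.2, -0.6, -0.9]
opening: 0.088
finger_force: 68.5
time: 25.3
eef_pos: [0.5036, -0.2311, 0.1769]
tcp_rot: [0.681, 0.709, -0.125, 0.131]
contact_force: [-0.4, 0.1, -1.3]
opening: 0.085
finger_force: 68.5
(np.float64(-0.022445753765090136), np.float64(-0.0011876324364632315), np.float64(0.005435230879370229)) [-0.36533985  0.07741464 -1.32045569]
shift mm [ 0.9  2.4 -0.9] turn [ 0.001 -0.001 -0.001]
shift mm [ 0.9 27.4 -0.9] turn [ 0.001 -0.001 -0.001]
shift mm [ 7.3 27.4 15.9] turn [ 0.001 -0.001 -0.001]
```

```bash
python3 -m jog '[[1,0,9,0,0,0,0],[1,0,18,0,0,0,0],[1,1,27,0,0,0,0],[1,1,27,0,0,0,0],[1,3,27,5,0,0,0],[1,5,27,10,0,0,0],[1,6,27,13,0,0,0],[1,6,27,13,0,0,0]]' 70
python3 -m jog '[[1,0.4,0,1,0,0,0],[1,0.8,0,2,0,0,0],[1,0.8,0,2,0,0,0]]' 70
python3 - <<'E'
from h import *
s=get_state();R=Ro.from_quat(s["tcp_rot"]).as_matrix()
E=np.array(s["eef_pos"])+R@(OS2+RS2@[.055,-.015,.0065])-SEAT;print((E@XS,E@YS,E[2]),s["contact_force"],s["wrist_torque"])
E
```

```text
time: 26.1
eef_pos: [0.5294, -0.229, 0.1618]
tcp_rot: [0.682, 0.709, -0.126, 0.131]
contact_force: [-0.4, -0.3, -1.0]
opening: 0.091
finger_force: 68.6
time: 26.4
eef_pos: [0.5301, -0.2294, 0.1612]
tcp_rot: [0.682, 0.709, -0.126, 0.132]
contact_force: [-1.8, 0.6, 2.6]
opening: 0.091
finger_force: 69.1
(np.float64(0.003980261821308379), np.float64(-0.0004789196371212662), np.float64(-0.01028566369158132)) [-1.83705196  0.57911558  2.58714594] [-0.04212339  0.18634176 -0.18745213]
```

The ring met the arm at 10.3 mm below the line, as it should when seated. I'll ease the preload and open gently.

```bash
python3 -m jog '[[1,-0.2,0,-0.6,0,0,0],[1,-0.2,0,-0.6,0,0,0]]' 20
python3 -m jog '[[1,0,0,0,0,0,0],[0.9,0,0,0,0,0,0],[0.87,0,0,0,0,0,0],[0.85,0,0,0,0,0,0],[0.82,0,0,0,0,0,0],[0.8,0,0,0,0,0,0],[0.75,0,0,0,0,0,0],[0.7,0,0,0,0,0,0],[0.65,0,0,0,0,0,0],[0.6,0,0,0,0,0,0]]' 20
```

```text
time: 26.6
eef_pos: [0.53, -0.2291, 0.1613]
tcp_rot: [0.682, 0.709, -0.125, 0.131]
contact_force: [-0.4, -0.1, 1.2]
opening: 0.091
finger_force: 68.8
time: 27.6
eef_pos: [0.5299, -0.2289, 0.1609]
tcp_rot: [0.682, 0.709, -0.125, 0.131]
contact_force: [0.0, 0.3, 0.9]
opening: 0.396
finger_force: 0.0
```

```bash
python3 -m jog '[[0.58,0,0,0,0,0,0],[0.58,0,0,0,0,0,0],[0.58,0,0,0,0,0,0],[0.58,0,0,-5,0,0,0],[0.58,0,0,-12,0,0,0],[0.58,0,0,-22,0,0,0],[0.58,0,0,-34,0,0,0],[0.58,0,0,-48,0,0,0],[0.58,0,0,-64,0,0,0],[0.58,0,0,-82,0,0,0],[0.58,0,0,-100,0,0,0],[0.58,0,0,-100,0,0,0]]' 20
python3 -m jog '[[0.58,10,0,-20,0,0,0],[0.58,30,0,-50,0,0,0],[0.58,60,0,-80,0,0,0],[0.58,90,0,-90,0,0,0],[0.58,110,0,-90,0,0,0],[0.58,110,0,-90,0,0,0],[0.58,110,0,-90,0,0,0],[0.58,110,0,-90,0,0,0],[0.58,110,0,-90,0,0,0],[0.58,110,0,-90,0,0,0]]' 20
python3 - <<'E'
from h import *
import time
Eh=SEAT+.005*XS-.0102*Z
O=Eh-SH@[.055,-.015,.0065]
P=np.array([O+SH@np.array(p) for p in([-.049,-.07,.0],[-.049,.042,0],[.0,.062,0],[.045,.062,0],[.05,.03,.0],[.04,-.03,0],[-.03,-.09,0])])
def mask(c,n):
  hsv=cv2.cvtColor(c["image"],cv2.COLOR_BGR2HSV);d=cv2.absdiff(c["image"],cv2.imread(f"pics/{n}0.png")).max(2)
  return ((d>30)&(hsv[...,0]>12)&(hsv[...,0]<35)&(hsv[...,1]>40)&(hsv[...,1]<140)&(hsv[...,2]>90)).astype(np.uint8)
for rep in range(2):
 for n in("scene","top"):
  c=cam(n);m=mask(c,n);q=np.array([proj(c,x) for x in P]);lo=q.min(0)-25;hi=q.max(0)+25
  k=np.zeros_like(m);k[int(max(lo[1],0)):int(hi[1]),int(lo[0]):int(hi[0])]=1;m&=k
  nn,l,st,ce=cv2.connectedComponentsWithStats(m)
  i=1+np.argmax(st[1:,4]);print(n,"pred bbox",q.min(0).round(),q.max(0).round(),"found",st[i],ce[i].round(1))
  if rep==0: time.sleep(0)
E
```

```text
time: 28.8
eef_pos: [0.53, -0.1931, 0.2588]
tcp_rot: [0.681, 0.709, -0.124, 0.134]
contact_force: [-0.2, -0.3, 0.6]
opening: 0.423
finger_force: 0.0
time: 29.8
eef_pos: [0.523, -0.0594, 0.2993]
tcp_rot: [0.682, 0.708, -0.126, 0.131]
contact_force: [0.2, -0.5, 0.0]
opening: 0.418
finger_force: 0.0
scene pred bbox [244. 153.] [276. 197.] found [250 154  33  48 785] [266.1 174.9]
top pred bbox [420. 238.] [504. 248.] found [423 239  50  25 477] [444.5 250.2]
scene pred bbox [244. 153.] [276. 197.] found [250 156  33  46 781] [266.  174.9]
top pred bbox [420. 238.] [504. 248.] found [423 239  50  25 476] [444.3 250.1]
```

The scapula hangs where predicted (scene centroid (266,175)), steady over two readings, and the robot is clear of it. Handing in after a short pause.

```bash
python3 -m jog '[[0.58,0,0,0,0,0,0],[0.58,0,0,0,0,0,0],[0.58,0,0,0,0,0,0],[0.58,0,0,0,0,0,0],[0.58,0,0,0,0,0,0],[0.58,0,0,0,0,0,0]]' 20
python3 -c "
from h import *
print(workorder.sign_off())"
```

```text
time: 30.6
eef_pos: [0.523, -0.0585, 0.2992]
tcp_rot: [0.682, 0.709, -0.125, 0.131]
contact_force: [-0.1, -1.1, 0.3]
opening: 0.417
finger_force: 0.0
the job is handed in; nothing more can be done
None
```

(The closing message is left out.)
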